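# Plug the red test probe into the red terminal

### The arm

A 6-joint arm with a two-finger parallel gripper is mounted at the origin on a cart in front of the work surface, level with it; the furniture and walls round the work are solid. World frame = base frame: x ahead of the robot, y to its left, z up, the work surface at z = 0. Lengths are in m, angles in degrees, forces in N, time in s.
With the tool pointing down it reaches from about 0.25 to 0.725 m from the base axis. Payload 9.7 kg.
Tool frame: the origin (TCP) lies midway between the tips of the shut fingers; the grasp point (between the pads) lies 19 mm behind it; z points along the fingers, x is the direction in which the jaws open and shut, and the axes are right-handed (so a half turn about z gives the same grasp; the last joint's range is limited). The gripper opens to 85 mm and grips with 20 to 120 N. Pads are 22 mm wide; open, the fingers measure 114 mm over their backs; the gripper's body (76 mm by 85 mm) begins 54 mm behind the grasp point. The pads swing forward as they close: fully open they stand 13 mm farther back than shut.
Start: joints at [-70.875, 4.979, 10.078, 95.1, 0, 90], TCP at [0.18, -0.52, 0.231] pointing down, gripper open.
Joint ranges: [-179.16, 179.16], [-48.56, 103.87], [-65.8, 70.77], [-126.05, 130.52], [-82.76, 87.17], [-180, 180]. Speed limits (degrees/s): [127.2, 127.2, 147.25, 180, 180, 180].

### API

Orientations are given as [roll, pitch, yaw] about the fixed x, y, z axes, in that order (R = Rz(yaw) Ry(pitch) Rx(roll)).
In Python, from workcell import bot, optics gives the robot as it stands.
- The arm moves only by the shell command python3 -m creep 'ROWS' [FORCE]. ROWS is JSON, a list of rows, each a list of 7 numbers: the shift along the tool's x, y, z in m, then the turn, a rotation vector about the tool's x, y, z in rad, then the opening, from 0 (shut) to 1 (fully open). A call has 1 to 8 rows; each row is the pose to reach, as a shift and turn from the pose commanded when the call began, along the tool's axes at that moment; what a row does not reach only later rows make up. A row lasts 1/10 s, in which the tool goes at most 50 mm and 8.59 degrees, less where a joint would pass 70% of its speed; a pose out of reach is approached as far as the arm can. A call with a gripper value outside its range is refused whole. The fingers move at their own pace and stop on an object; FORCE is the grip in N (left out, the last holds). Time passes only in rows, so rows that repeat a pose let the fingers close. It gives the time, the measured TCP pose, the force and the opening at its end, in the units of the state.
- bot.get_obs(): the state, without advancing time (a new reading comes with each control period).
- optics.camera(name): name is "scene" or "side" or "wrist"; returns the picture (480x640x3 uint8, red, green, blue); there is no depth.
- optics.camera_params(name): a dict with "camera_matrix" (3x3 intrinsics, pixels), "R" (3x3) and "t" (3): a world point X has camera coordinates R X + t; the wrist camera has in their place "mount" (4x4, takes a point from camera to tool coordinates, whose origin is the TCP and whose axes are the tool frame's). Camera axes: x right, y down, z forward; pixel columns grow to the right and rows downward; lengths in m; the calibration is good to about 2 mm. A picture is of the moment at which its call begins: read the wrist's pose just before it. camera_params takes no time and is no camera call.
- bot.job_done(): hands the job in, once; it reports no verdict.
The state is a dict: "time": time; "q": joint angles; "qd": joint speeds; "joint_efforts": joint torques, N m; "ee_pos": TCP position; "tcp_rot": TCP orientation; "wrist_force": force on the tool from outside, world axes, zero at the start; "torque": the same for the moment, N m; "opening": finger opening in m.
Only numpy, scipy, OpenCV 4.12 (cv2) and the standard library are available. Lean on these libraries where they do the work, as an engineer would, in place of code of your own. Each camera call takes 0.05 s, during which the arm holds its last target.

### The job

To check the vacuum lifter's supply, take the red test probe out of the probe rest and plug its pin straight down into the red terminal, pushing it fully home while you hold it; then let go so that it stands upright there. Leave the black probe in the rest.

Things in the scene. Friction and masses are not known exactly. Their poses are not given: they have to be found in the camera images.
- red_probe_center (a point): Centre of the ribbed red grip (round, 22 mm thick, 70 mm long, upright) of the loose red test probe, 60 g, cordless. Below the grip are a red guard disc (40 mm wide, 5 mm thick) and a steel pin (8 mm thick, 45 mm long, round end). This point is 35 mm below the grip's top, 35 mm above the disc's top, 85 mm above the pin's tip. z: along the probe, away from the pin.
- black_probe_center (a point): Centre of the grip of the black test probe, same shape and size as the red one; it stands in the other hole of the probe rest and stays there.
- probe_rest: Fixed grey block 150 x 56 x 56 mm (x, y, z) on a 166 x 70 mm rubber foot; origin at the centre of its underside, z up. Two upright holes, 12.5 mm wide and 50 mm deep, lie at x = +45 and -45 mm; a probe stands in each, pin in the hole, guard disc on the block's top (56 mm above the table). Which probe is in which hole varies. (Pass over the fixed orange box at the table's right, 0.2 m high.)
- red_terminal_mouth (a point): Centre of the red terminal's opening, level with its top, 61 mm above the table; z up, y along the row of 3 fixed white terminals (74 x 48 mm, 50 mm apart; red, black, yellow tags and funnels, order varies). Funnel 32 mm wide at the top, narrowing in 13 mm to a bore 12 mm wide, bottom 51 mm below the mouth. Probe fully home: disc flat on the top, grip centre 40 mm above this point.

How it is judged:
By the outcome, as a careful person would: the job done as asked, in the order asked, and still so for the second after the job is handed in, with the robot touching nothing.
It also fails if it takes over 45 s, if anything falls off the work surface, if the arm or the gripper's body presses on something with over 40 N, if the wrist force passes 120 N, or if a joint passes its speed limit or range.

## Working session

There is one attempt and no reset: what is moved stays moved. The work goes in short steps, Python scripts to look and compute and a shell command to move; the robot and the scene stay as the last step left them, time stands still between calls to the robot, and variables do not carry over. Pictures are saved under pics/ and viewed, and the job is handed in when it is done.

```bash
mkdir -p pics; python3 - <<'E'
from workcell import bot, optics
import cv2
print(bot.get_obs())
for n in ["scene","side","wrist"]:
    p=optics.camera_params(n); print(n,p)
    cv2.imwrite(f"pics/{n}0.png",optics.camera(n)[:,:,::-1])
E
```

```text
{'time': 0.0, 'q': array([-7.08754326e+01,  5.01179947e+00,  1.00330348e+01,  9.50994282e+01,
       -1.81272278e-03,  9.00000268e+01]), 'qd': array([ 0.03733935, -0.11201704,  0.04380486,  0.05340391,  0.11577432,
        0.04896731]), 'joint_efforts': array([-4.53120037e-04, -5.20386350e+01,  4.64802897e+01,  1.63862959e-02,
       -4.33272874e-05, -1.53678595e-06]), 'ee_pos': array([ 0.18010677, -0.51942448,  0.23056365]), 'tcp_rot': array([ 1.79998187e+02,  7.81928040e-02, -7.08754594e+01]), 'wrist_force': array([1.33430102, 0.89888102, 0.15426861]), 'torque': array([0.04921618, 0.02572681, 0.0342678 ]), 'opening': 0.08514089949674883}
scene {'camera_matrix': array([[623.77506697,   0.        , 320.63523339],
       [  0.        , 623.77506697, 235.18336289],
       [  0.        ,   0.        ,   1.        ]]), 'R': array([[-0.66541221, -0.74629191,  0.01658251],
       [-0.588386  ,  0.51068988, -0.62689534],
       [ 0.4593784 , -0.42690073, -0.77892699]]), 't': array([0.3664103 , 0.35372503, 0.73050601])}
side {'camera_matrix': array([[511.01610286,   0.        , 313.87205203],
       [  0.        , 511.01610286, 241.04806451],
       [  0.        ,   0.        ,   1.        ]]), 'R': array([[-0.97690089, -0.21345393, -0.01010262],
       [-0.13444891,  0.65069483, -0.74734178],
       [ 0.16609676, -0.72872056, -0.66436301]]), 't': array([0.48844522, 0.14743359, 0.82865921])}
wrist {'camera_matrix': array([[359.42472809,   0.        , 322.36801525],
       [  0.        , 359.42472809, 240.57453499],
       [  0.        ,   0.        ,   1.        ]]), 'mount': array([[ 9.99999962e-01,  2.40728313e-04,  1.31144077e-04,
         4.10871366e-04],
       [-2.69050287e-04,  9.53557733e-01,  3.01210189e-01,
        -7.69049039e-02],
       [-5.25436274e-05, -3.01210213e-01,  9.53557762e-01,
        -1.43297507e-01],
       [ 0.00000000e+00,  0.00000000e+00,  0.00000000e+00,
         1.00000000e+00]])}
```

View pics/scene0.png

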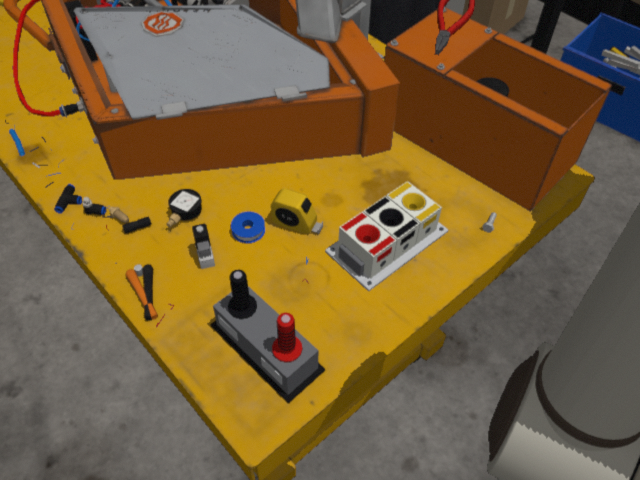

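View pics/side0.png

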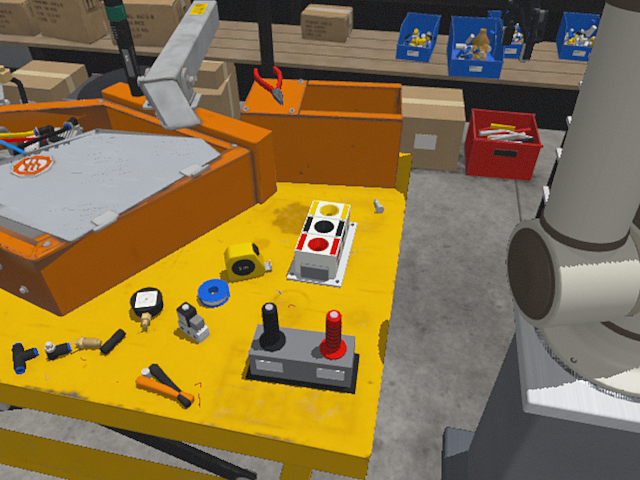

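View pics/wrist0.png

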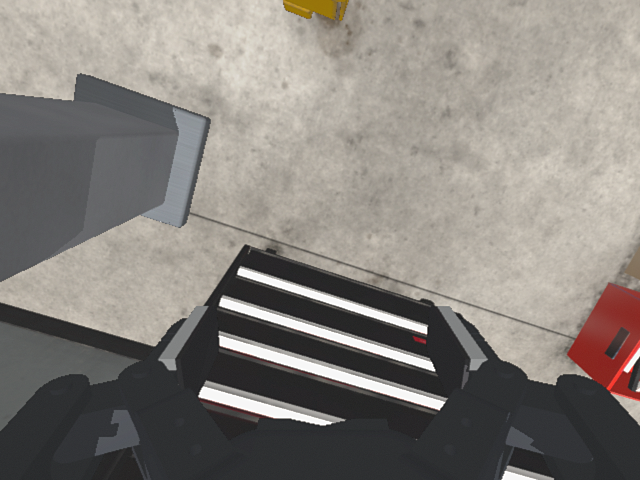

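The scene view shows the red probe in the near-right rest hole, with its top at about (287,319). The red funnel is at about (369,234), the end of the terminal row nearest the rest. In the side view the probe top is at about (333,314) and the red funnel at about (318,244). I'll enlarge these.

```bash
python3 - <<'E'
import cv2, numpy as np
def c(n,x,y,w,h,s): 
    im=cv2.imread(f"pics/{n}0.png")[y:y+h,x:x+w]; return cv2.resize(im,None,fx=s,fy=s,interpolation=cv2.INTER_CUBIC)
a=c("scene",210,260,120,140,4); b=c("side",240,290,120,140,2.5*1.6)
b=c("side",240,290,75+5,140,4); b=c("side",290,300,75,100,5)
cv2.imwrite("pics/c1.png",c("scene",260,300,60,75,8)); cv2.imwrite("pics/c2.png",c("side",305,300,60,75,8))
cv2.imwrite("pics/c3.png",c("scene",330,200,75,75,8)); cv2.imwrite("pics/c4.png",c("side",285,195,70,75,8))
E
```

```text
(no output)
```

View pics/c1.png

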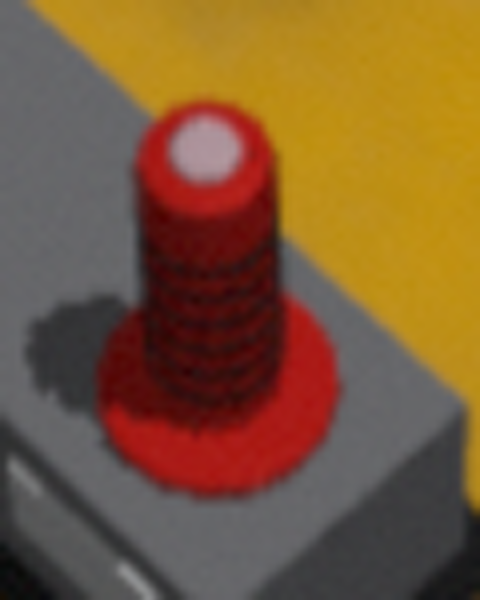

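View pics/c2.png

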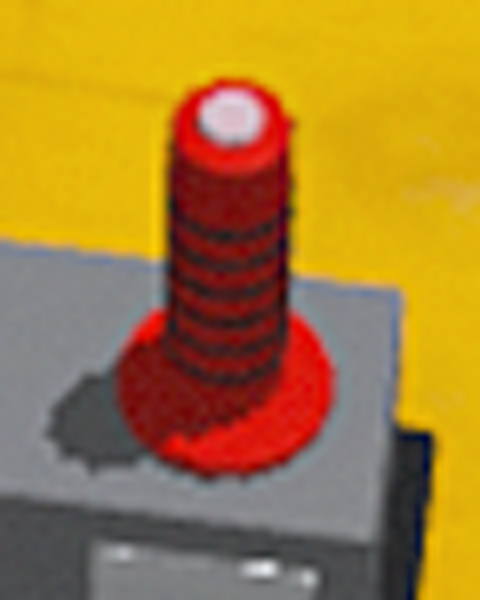

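View pics/c3.png

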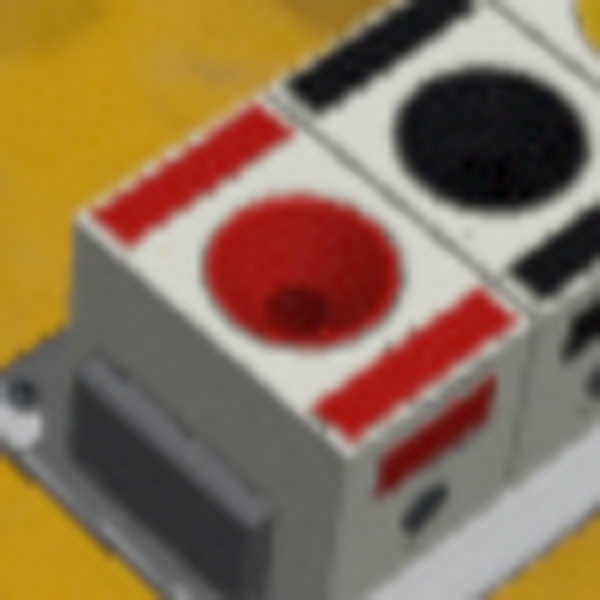

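View pics/c4.png

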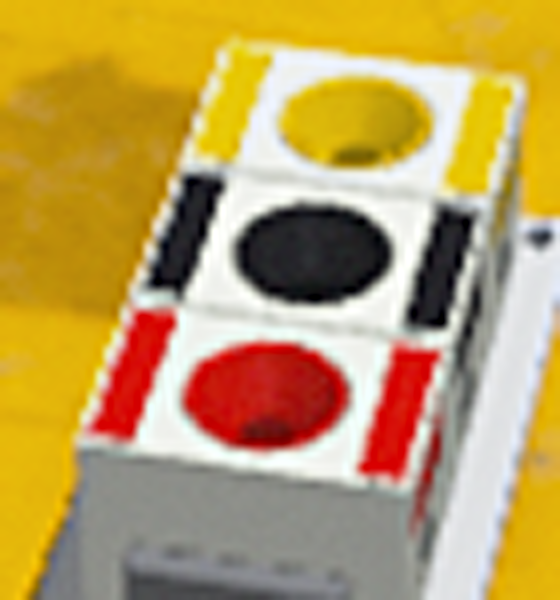

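```bash
cat > h.py <<'E'
import numpy as np, cv2
from workcell import bot, optics
from scipy.spatial.transform import Rotation as Ro
def P(n):
    p=optics.camera_params(n); return p["camera_matrix"]@np.c_[p["R"],p["t"]]
def tri(a,b):
    X=cv2.triangulatePoints(P("scene"),P("side"),np.array(a,float).reshape(2,1),np.array(b,float).reshape(2,1)); return (X[:3]/X[3]).ravel()
def plane(K,R,t,uv,z):
    d=R.T@np.linalg.inv(K)@np.array([*uv,1.]); o=-R.T@t; return o+d*(z-o[2])/d[2]
def pl(n,uv,z):
    p=optics.camera_params(n); return plane(p["camera_matrix"],p["R"],p["t"],uv,z)
def wristcam(o=None):
    o=o or bot.get_obs(); p=optics.camera_params("wrist"); T=np.eye(4)
    T[:3,:3]=Ro.from_euler("xyz",o["tcp_rot"],degrees=True).as_matrix(); T[:3,3]=o["ee_pos"]
    M=np.linalg.inv(T@p["mount"]); return p["camera_matrix"],M[:3,:3],M[:3,3]
def totool(X,o=None):
    o=o or bot.get_obs(); return Ro.from_euler("xyz",o["tcp_rot"],degrees=True).inv().apply(np.array(X)-o["ee_pos"])
E
python3 - <<'E'
from h import *
np.set_printoptions(precision=4,suppress=True)
s=lambda x,y,c,d:((x+.5)/8-.5+c,(y+.5)/8-.5+d)
pts={"top":(s(206,157,260,300),s(233,127,305,300),.131),"red":(s(302,272,330,200),s(266,396,285,195),.061),"blk":(s(491,139,330,200),s(313,253,285,195),.061)}
for k,(a,b,z) in pts.items(): print(k,tri(a,b),pl("scene",a,z),pl("side",b,z))
print(pl("side",s(355,121,285,195),.061),"yellow")
# black probe
print(pl("scene",(237,275),.131),pl("side",(270,308),.131),"blackprobe top")
# rest corners top side view
E
```

```text
top [0.4352 0.1637 0.1253] [0.4324 0.1658 0.131 ] [0.4344 0.1683 0.131 ]
red [ 0.5031 -0.0506  0.0551] [ 0.4997 -0.0467  0.061 ] [ 0.502  -0.0446  0.061 ]
blk [ 0.5027 -0.1011  0.0553] [ 0.4994 -0.097   0.061 ] [ 0.5016 -0.0949  0.061 ]
[ 0.5016 -0.145   0.061 ] yellow
[0.5232 0.1704 0.131 ] [0.5225 0.1732 0.131 ] blackprobe top
```

Triangulated positions are red probe at about (0.434, 0.167) and red mouth at about (0.501, -0.046). The stereo heights come out 6 mm low, so I'll refine both with the wrist camera. First move is up and over the box, turning to yaw 90, which closes the jaws along y and puts q6 near 0.

```bash
python3 -m creep '[[0,0,-0.05,0,0,-0.14,1],[0,0,-0.09,0,0,-0.28,1],[-0.028,-0.034,-0.09,0,0,-0.42,1],[-0.056,-0.068,-0.09,0,0,-0.56,1],[-0.084,-0.102,-0.09,0,0,-0.70,1],[-0.112,-0.136,-0.09,0,0,-0.84,1],[-0.14,-0.17,-0.09,0,0,-0.98,1],[-0.168,-0.204,-0.09,0,0,-1.12,1]]'; python3 - <<'E'
from h import *
np.set_printoptions(precision=4,suppress=True)
o=bot.get_obs(); print(o["q"],o["ee_pos"],o["tcp_rot"],totool([.47,-.046,.25]), 90-o["tcp_rot"][2])
E
```

```text
time: 0.95
ee_pos: [0.3184, -0.2925, 0.3212]
tcp_rot: [180.0, -0.0, -6.4]
wrist_force: [1.2, -0.1, 0.3]
opening: 0.0858
[-42.5736  -7.8904   7.718  105.6046   0.0024  53.819 ] [ 0.3184 -0.2925  0.3212] [179.9997  -0.0045  -6.3926] [ 0.1232 -0.2618  0.0712] 96.39261127976802
```

```bash
python3 -m creep '[[0.015,-0.032,0,0,0,-0.145,1],[0.03,-0.064,0,0,0,-0.29,1],[0.045,-0.096,0,0,0,-0.435,1],[0.06,-0.128,0,0,0,-0.58,1],[0.075,-0.16,0,0,0,-0.725,1],[0.09,-0.192,0,0,0,-0.87,1],[0.105,-0.225,0.03,0,0,-1.01,1],[0.12,-0.26,0.06,0,0,-1.16,1]]'; python3 - <<'E'
from h import *
np.set_printoptions(precision=4,suppress=True)
o=bot.get_obs(); print(o["q"],o["ee_pos"],o["tcp_rot"],totool([.47,-.046,.25]), 90-o["tcp_rot"][2])
E
```

```text
time: 1.75
ee_pos: [0.4683, -0.0486, 0.2609]
tcp_rot: [179.9, -0.0, 60.1]
wrist_force: [0.1, -0.3, 0.1]
opening: 0.0853
[-5.9154 -5.158   3.2778 98.3384 -0.0051 23.9963] [ 0.4683 -0.0486  0.2609] [179.9089  -0.0349  60.0883] [0.003  0.0001 0.0109] 29.91165522466352
```

```bash
python3 -m creep '[[0,0,0.01,0,0,-0.14,1],[0,0,0.01,0,0,-0.28,1],[0,0,0.01,0,0,-0.41,1],[0,0,0.01,0,0,-0.522,1],[0,0,0.01,0,0,-0.522,1],[0,0,0.01,0,0,-0.522,1]]'; python3 - <<'E'
from h import *
np.set_printoptions(precision=4,suppress=True)
o=bot.get_obs(); print(o["q"],o["ee_pos"],o["tcp_rot"],o["qd"])
im=optics.camera("wrist")[:,:,::-1]; cv2.imwrite("pics/w1.png",im)
K,R,t=wristcam(o); np.savez("w1.npz",K=K,R=R,t=t)
x=R@np.array([.501,-.046,.061])+t; x=K@x; x=x[:2]/x[2]; print(x)
u,v=x.astype(int); u0,v0=max(u-60,0),max(v-60,0);print(u0,v0)
cv2.imwrite("pics/w1c.png",cv2.resize(im[v0:v0+120,u0:u0+120],None,fx=5,fy=5,interpolation=cv2.INTER_CUBIC))
E
```

```text
time: 2.35
ee_pos: [0.4674, -0.0499, 0.2512]
tcp_rot: [-180.0, -0.0, 89.5]
wrist_force: [0.1, 0.2, 0.0]
opening: 0.0854
[-6.0896 -5.4339  1.9269 97.3741  0.0012 -5.5686] [ 0.4674 -0.0499  0.2512] [-179.9869   -0.0025   89.479 ] [-0.0336 -0.044   0.1435 -0.0362  0.0482  0.0704]
[327.0405 245.7226]
267 185
```

View pics/w1.png

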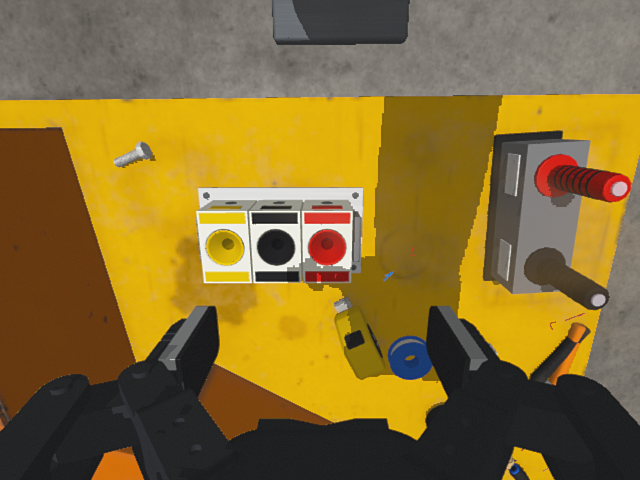

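View pics/w1c.png

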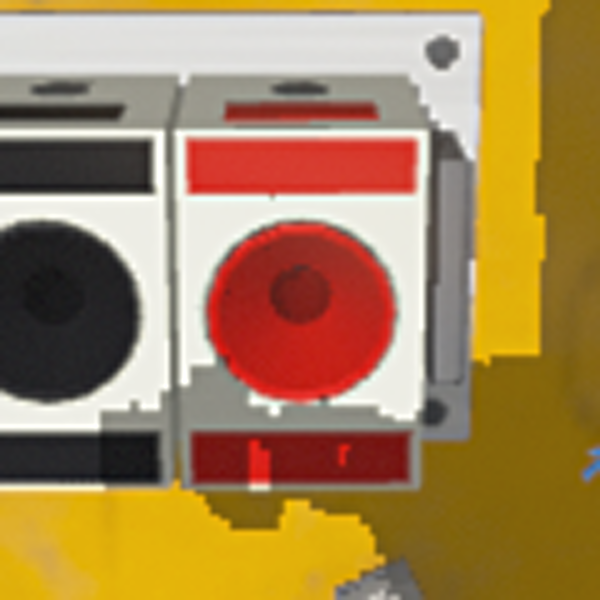

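The wrist view shows the red funnel centred at (326.8, 246.8), about 1 px from the predicted pixel. The red probe top is at about (620,187) and the black probe at about (599,299).

```bash
python3 - <<'E'
from h import *
np.set_printoptions(precision=4,suppress=True)
d=np.load("w1.npz"); f=lambda uv,z:plane(d["K"],d["R"],d["t"],uv,z)
print("red",f((326.8,246.8),.061),"yellow",f((224.5,246),.061),"probe",f((620,187),.131),f((599,299),.131))
print(totool([.400,.167,.25]))
E
```

```text
red [ 0.5021 -0.0462  0.061 ] yellow [ 0.5004 -0.1463  0.061 ] probe [0.4342 0.1686 0.131 ] [0.5252 0.1735 0.131 ]
[ 0.2163 -0.0693  0.0012]
```

```bash
python3 -m creep '[[0.045,-0.014,0,0,0,0,1],[0.09,-0.028,0,0,0,0,1],[0.135,-0.042,0,0,0,0,1],[0.18,-0.056,0,0,0,-0.009,1],[0.216,-0.069,0,0,0,-0.009,1],[0.216,-0.069,0,0,0,-0.009,1],[0.216,-0.069,0,0,0,-0.009,1]]'; python3 - <<'E'
from h import *
np.set_printoptions(precision=4,suppress=True)
o=bot.get_obs(); print(o["q"],o["ee_pos"],o["tcp_rot"],o["qd"])
im=optics.camera("wrist")[:,:,::-1]; cv2.imwrite("pics/w2.png",im)
K,R,t=wristcam(o); np.savez("w2.npz",K=K,R=R,t=t)
x=R@np.array([.434,.1675,.131])+t; x=K@x; x=x[:2]/x[2]; print(x)
u,v=x.astype(int); u0,v0=max(u-60,0),max(v-60,0);print(u0,v0)
cv2.imwrite("pics/w2c.png",cv2.resize(im[v0:v0+120,u0:u0+120],None,fx=5,fy=5,interpolation=cv2.INTER_CUBIC))
E
```

```text
time: 3.1
ee_pos: [0.3994, 0.1671, 0.2513]
tcp_rot: [180.0, 0.0, 90.2]
wrist_force: [0.4, -0.5, 0.2]
opening: 0.0855
[ 22.707  -10.4085  -2.4686  97.9379  -0.0128  22.4886] [0.3994 0.1671 0.2513] [179.9933   0.011   90.2184] [-2.3629 -0.0078  0.0557  0.0407 -0.1633 -0.8928]
[323.2987 274.6192]
263 214
```

View pics/w2.png

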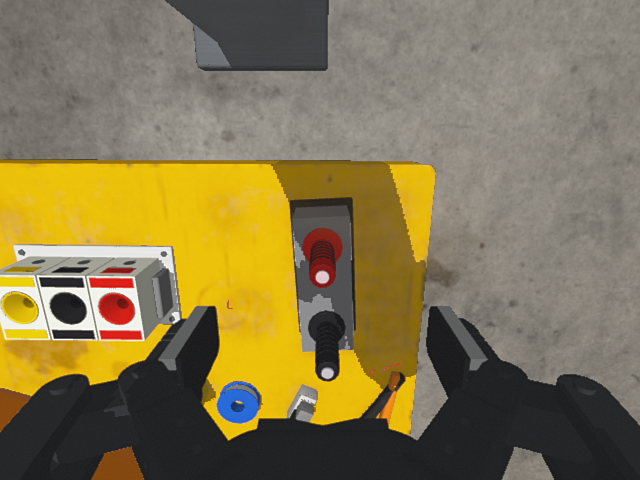

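View pics/w2c.png

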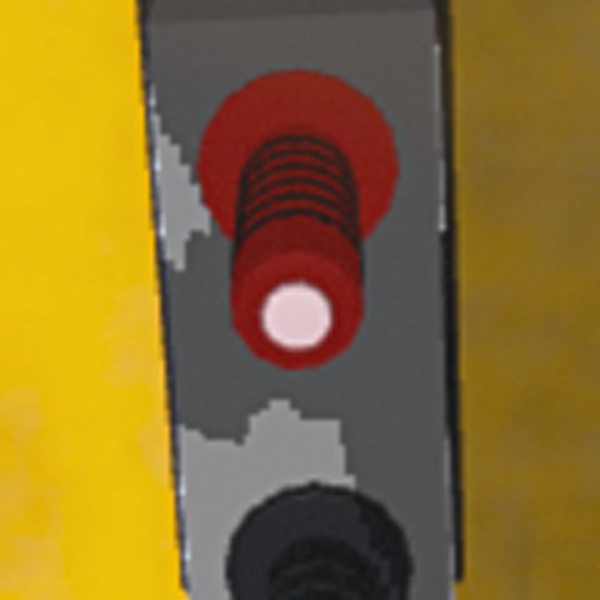

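The wrist view shows the probe top at (322, 276).

```bash
python3 - <<'E'
from h import *
np.set_printoptions(precision=4,suppress=True)
d=np.load("w2.npz"); f=lambda uv,z:plane(d["K"],d["R"],d["t"],uv,z)
p=f((322,276),.131);print("probe",p,"disc edges mid",f((263+299/5-.4,214+163/5),.061), "red funnel",f((117,309),.061))
print(totool([p[0],p[1],.078]),bot.get_obs()["tcp_rot"])
E
```

```text
probe [0.4352 0.1665 0.131 ] disc edges mid [0.434  0.1668 0.061 ] red funnel [ 0.5031 -0.0457  0.061 ]
[0.0001 0.0354 0.1733] [179.9932   0.0149  90.1473]
```

```bash
python3 -m creep '[[0,0.02,0.01,0,0,0,1],[0,0.035,0.04,0,0,0,1],[0,0.035,0.07,0,0,0,1],[0,0.035,0.10,0,0,0,1],[0,0.035,0.13,0,0,0,1],[0,0.035,0.16,0,0,0,1],[0,0.035,0.172,0,0,0,1],[0,0.035,0.172,0,0,0,1]]'; python3 - <<'E'
from h import *
cv2.imwrite("pics/s3.png",cv2.resize(optics.camera("side")[230:430,200:440,::-1],None,fx=3,fy=3)); cv2.imwrite("pics/w3.png",optics.camera("wrist")[:,:,::-1])
E
```

```text
time: 3.95
ee_pos: [0.4342, 0.1653, 0.078]
tcp_rot: [-179.9, 0.1, 90.1]
wrist_force: [0.1, -0.6, 0.8]
opening: 0.0855
```

View pics/s3.png

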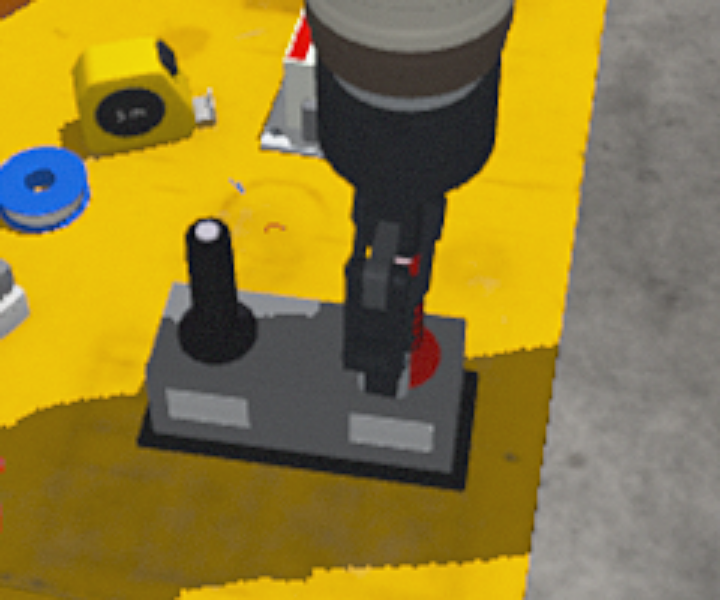

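View pics/w3.png

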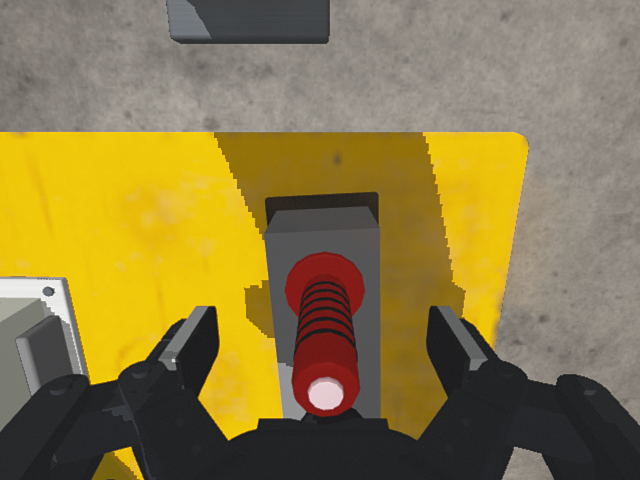

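The probe sits between the open pads with its top at (326,395) in the wrist view, about 1 mm off centre. I'll shift 1 mm and close.

```bash
python3 -m creep '[[0.001,0,0,0,0,0,0.6],[0.001,0,0,0,0,0,0.2],[0.001,0,0,0,0,0,0],[0.001,0,0,0,0,0,0],[0.001,0,0,0,0,0,0],[0.001,0,0,0,0,0,0]]' 60; python3 -m creep '[[0,0,0,0,0,0,0],[0,0,0,0,0,0,0]]'; python3 - <<'E'
from h import *
cv2.imwrite("pics/w4.png",optics.camera("wrist")[:,:,::-1])
E
```

```text
time: 4.65
ee_pos: [0.4348, 0.1678, 0.0797]
tcp_rot: [180.0, -0.0, 90.2]
wrist_force: [-0.8, -1.0, 4.5]
opening: 0.021
time: 4.85
ee_pos: [0.4349, 0.1678, 0.0797]
tcp_rot: [180.0, -0.0, 90.2]
wrist_force: [-1.4, -0.6, 5.7]
opening: 0.0206
```

View pics/w4.png

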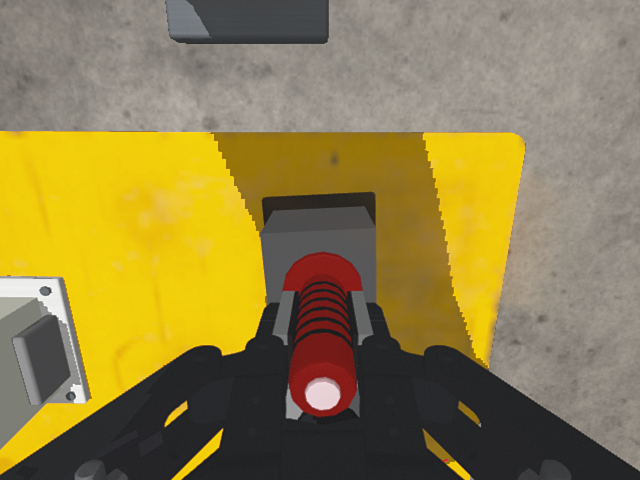

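Gripped at an opening of 20.6 mm. Next I lift straight up, look, then travel.

```bash
python3 -m creep '[[0,0,-0.015,0,0,0,0],[0,0,-0.035,0,0,0,0],[0,0,-0.06,0,0,0,0],[0,0,-0.09,0,0,0,0],[0,0,-0.12,0,0,0,0],[0,0,-0.12,0,0,0,0],[0,0,-0.12,0,0,0,0]]' 80; python3 - <<'E'
from h import *
np.set_printoptions(precision=4,suppress=True)
o=bot.get_obs();print(o["ee_pos"],o["tcp_rot"],totool([.5023,-.046,.2],o))
cv2.imwrite("pics/w5.png",optics.camera("wrist")[:,:,::-1]); cv2.imwrite("pics/s5.png",optics.camera("scene")[:,:,::-1])
E
```

```text
time: 5.6
ee_pos: [0.4349, 0.1677, 0.2]
tcp_rot: [179.9, -0.0, 90.2]
wrist_force: [0.6, 0.0, 0.2]
opening: 0.0201
[0.4349 0.1677 0.2   ] [179.9426  -0.0211  90.1828] [-0.2139  0.0667 -0.0001]
```

View pics/w5.png

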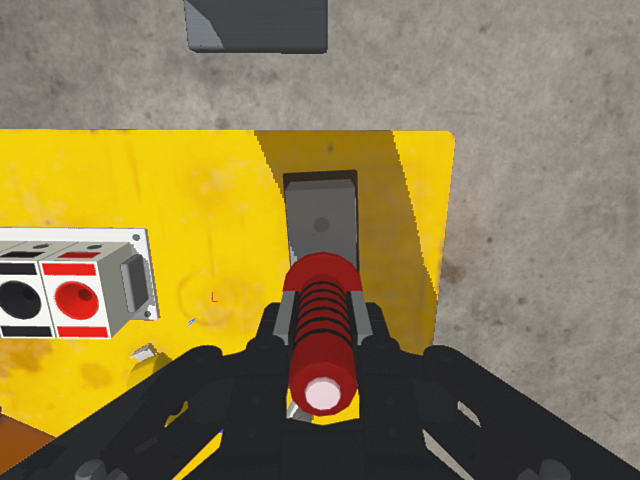

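View pics/s5.png

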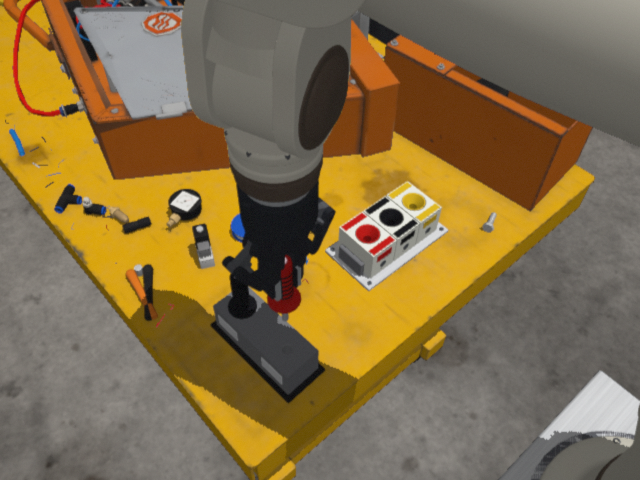

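The wrist view shows the probe upright in the jaws, cap at (323,395). The rest hole is free at (321,225) and the black probe is still in place. Now across to above the red terminal.

```bash
python3 -m creep '[[-0.03,0.01,0,0,0,0,0],[-0.07,0.022,0,0,0,0,0],[-0.11,0.034,0,0,0,0,0],[-0.15,0.047,0,0,0,0,0],[-0.19,0.06,0,0,0,0,0],[-0.214,0.067,0,0,0,0.003,0],[-0.214,0.067,0,0,0,0.003,0],[-0.214,0.067,0,0,0,0.003,0]]'; python3 - <<'E'
from h import *
np.set_printoptions(precision=4,suppress=True)
o=bot.get_obs();print(o["ee_pos"],o["tcp_rot"],o["wrist_force"])
K,R,t=wristcam(o)
print("cap",plane(K,R,t,(323,395),o["ee_pos"][2]+.0513)-o["ee_pos"])
for n in("wrist","scene","side"): cv2.imwrite(f"pics/{n}6.png",optics.camera(n)[:,:,::-1])
a=cv2.imread("pics/scene6.png")[150:290,300:440]; b=cv2.imread("pics/side6.png")[150:290,250:390]
cv2.imwrite("pics/c6.png",cv2.resize(np.hstack([a,b]),None,fx=2.85,fy=2.85,interpolation=cv2.INTER_CUBIC))
E
```

```text
time: 6.5
ee_pos: [0.5018, -0.0465, 0.1981]
tcp_rot: [-179.9, -0.0, 89.9]
wrist_force: [-0.4, 0.3, 0.2]
opening: 0.0197
[ 0.5018 -0.0465  0.1981] [-179.8728   -0.0223   89.9289] [-0.4239  0.3233  0.2112]
cap [ 0.0024 -0.0003  0.0513]
```

View pics/c6.png

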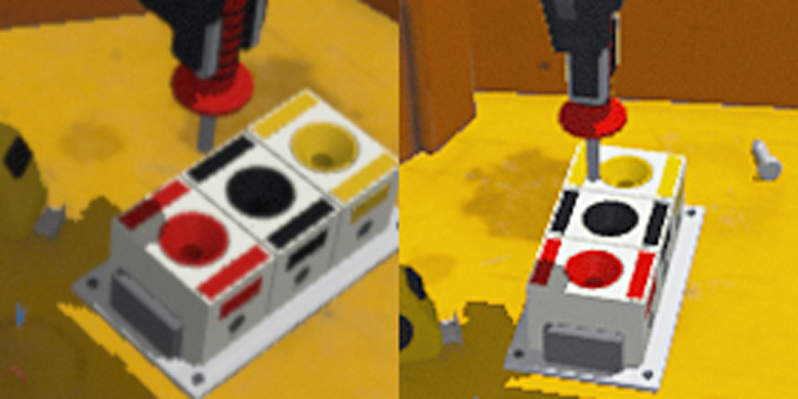

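View pics/wrist6.png

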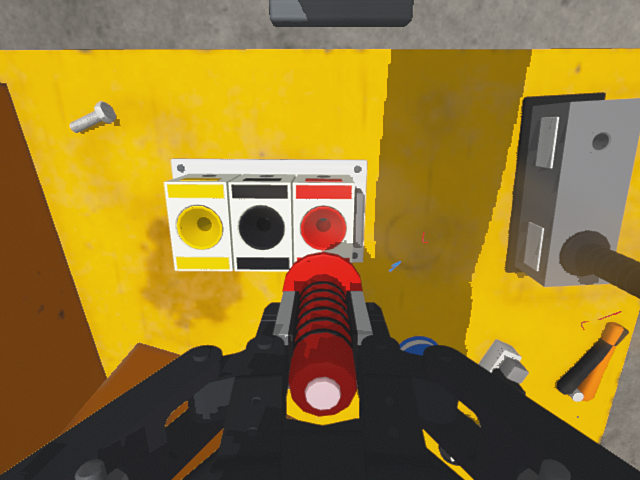

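```bash
python3 - <<'E'
from h import *
np.set_printoptions(precision=4,suppress=True)
print("tip",pl("scene",(372,202.3),.131),pl("side",(317.8,212.8),.131), tri((372,202.3),(317.8,212.8)))
def proj(n,X): x=P(n)@np.r_[X,1]; return x[:2]/x[2]
for n,e in(("scene",(-.0022,-.0006,0)),("side",(0,.0015,0))):
  print(n,proj(n,[.5018,-.0465,.129]),proj(n,[.502,-.0461,.061]))
K,R,t=wristcam();x=R@np.array([.502,-.0461,.061])+t; x=K@x; print(x[:2]/x[2])
print(plane(K,R,t,(323,227.5),.061))
E
python3 - <<'E'
import cv2
a=cv2.imread("pics/scene6.png")[165:225,345:405]; b=cv2.imread("pics/side6.png")[170:230,290:350]
import numpy as np
cv2.imwrite("pics/c7.png",cv2.resize(np.hstack([a,b]),None,fx=6.5,fy=6.5,interpolation=cv2.INTER_CUBIC))
E
```

```text
tip [ 0.4988 -0.0478  0.131 ] [ 0.5018 -0.0453  0.131 ] [ 0.503  -0.0526  0.1245]
scene [369.7698 202.4897] [365.9433 232.8921]
side [317.9466 213.3064] [317.9738 243.5071]
[321.8771 226.778 ]
[ 0.5026 -0.0452  0.061 ]
```

View pics/c7.png

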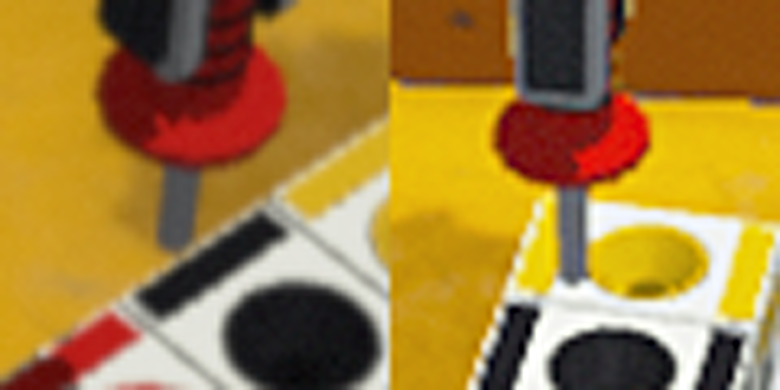

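Comparing pin tip and funnel in the same cameras, they agree within about 0.5 px (under 1 mm). I'll descend part way and check the forces.

```bash
python3 -m creep '[[0,0,0.02,0,0,0,0],[0,0,0.04,0,0,0,0],[0,0,0.06,0,0,0,0],[0,0,0.07,0,0,0,0],[0,0,0.08,0,0,0,0],[0,0,0.085,0,0,0,0],[0,0,0.085,0,0,0,0]]'; python3 - <<'E'
from h import *
np.set_printoptions(precision=4,suppress=True)
o=bot.get_obs();print(o["ee_pos"],o["tcp_rot"],o["wrist_force"],o["torque"])
E
```

```text
time: 7.35
ee_pos: [0.5022, -0.0459, 0.1141]
tcp_rot: [-180.0, -0.0, 90.0]
wrist_force: [0.5, 0.9, 0.1]
opening: 0.0207
[ 0.5022 -0.0459  0.1141] [-179.9774   -0.0043   90.0271] [0.4839 0.9373 0.1247] [-0.0128 -0.0298 -0.0025]
```

Pin tip is about 16 mm inside the mouth, in the bore, with no contact force. On down slowly; home should be at TCP z ≈ 0.085.

```bash
python3 -m creep '[[0,0,0.006,0,0,0,0],[0,0,0.012,0,0,0,0],[0,0,0.018,0,0,0,0],[0,0,0.022,0,0,0,0],[0,0,0.025,0,0,0,0],[0,0,0.027,0,0,0,0],[0,0,0.027,0,0,0,0]]'
```

```text
time: 8.05
ee_pos: [0.5023, -0.0461, 0.087]
tcp_rot: [-180.0, -0.0, 90.0]
wrist_force: [-0.9, 0.1, 0.1]
opening: 0.0205
```

```bash
python3 -m creep '[[0,0,0.001,0,0,0,0],[0,0,0.002,0,0,0,0],[0,0,0.003,0,0,0,0],[0,0,0.003,0,0,0,0]]'
```

```text
time: 8.45
ee_pos: [0.5025, -0.0462, 0.0847]
tcp_rot: [180.0, 0.0, 90.0]
wrist_force: [-1.0, -0.0, 2.5]
opening: 0.02
```

```bash
python3 -m creep '[[0,0,0.001,0,0,0,0],[0,0,0.002,0,0,0,0],[0,0,0.002,0,0,0,0]]'; python3 - <<'E'
from h import *
cv2.imwrite("pics/c9.png",np.hstack([cv2.resize(optics.camera("scene")[175:275,320:420,::-1],None,fx=4,fy=4),cv2.resize(optics.camera("side")[175:275,270:370,::-1],None,fx=4,fy=4)]))
E
```

```text
time: 8.75
ee_pos: [0.5026, -0.0462, 0.0846]
tcp_rot: [179.9, 0.0, 90.0]
wrist_force: [-7.4, 0.6, 19.6]
opening: 0.0202
```

View pics/c9.png

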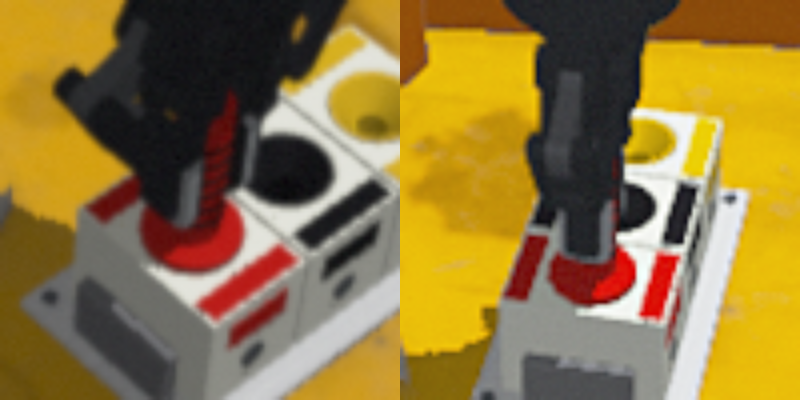

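The disc sits flat on the red terminal's top with 20 N of push, and TCP z 0.0846 matches the expected home height. I'll ease the preload and open.

```bash
python3 -m creep '[[0,0,-0.001,0,0,0,0],[0,0,-0.0015,0,0,0,0],[0,0,-0.0015,0,0,0,0.15],[0,0,-0.0015,0,0,0,0.3],[0,0,-0.0015,0,0,0,0.6],[0,0,-0.0015,0,0,0,1],[0,0,-0.0015,0,0,0,1],[0,0,-0.0015,0,0,0,1]]'; python3 - <<'E'
from h import *
cv2.imwrite("pics/w10.png",optics.camera("wrist")[:,:,::-1])
E
```

```text
time: 9.65
ee_pos: [0.5023, -0.0461, 0.0836]
tcp_rot: [-180.0, -0.0, 90.0]
wrist_force: [0.2, -1.2, 0.9]
opening: 0.0814
```

View pics/w10.png

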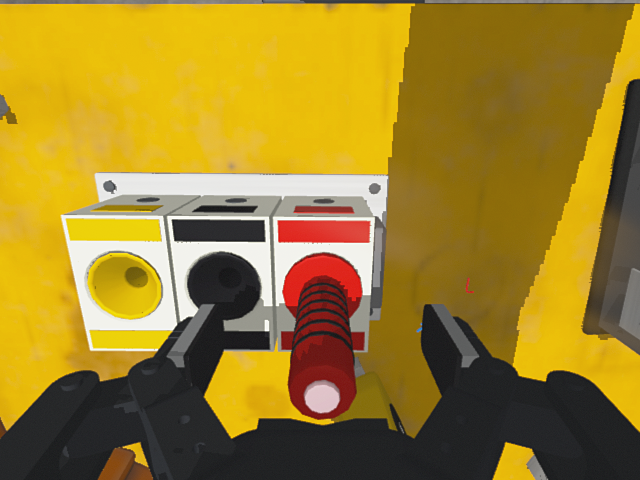

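The probe stands free and upright, disc on the terminal at (322,285), jaws clear. Retreating straight up.

```bash
python3 -m creep '[[0,0,-0.02,0,0,0,1],[0,0,-0.05,0,0,0,1],[0,0,-0.085,0,0,0,1],[0,0,-0.12,0,0,0,1],[0,0,-0.16,0,0,0,1],[0,0,-0.19,0,0,0,1],[0,0,-0.19,0,0,0,1],[0,0,-0.19,0,0,0,1]]'; python3 - <<'E'
from h import *
s=optics.camera("scene")[:,:,::-1];d=optics.camera("side")[:,:,::-1]
cv2.imwrite("pics/c11.png",np.hstack([cv2.resize(s[160:410,190:440],None,fx=1.6,fy=1.6),cv2.resize(d[160:410,190:440],None,fx=1.6,fy=1.6)]))
E
```

```text
time: 10.5
ee_pos: [0.5027, -0.0462, 0.2742]
tcp_rot: [179.9, 0.0, 90.0]
wrist_force: [0.3, -0.1, -0.5]
opening: 0.0852
```

View pics/c11.png

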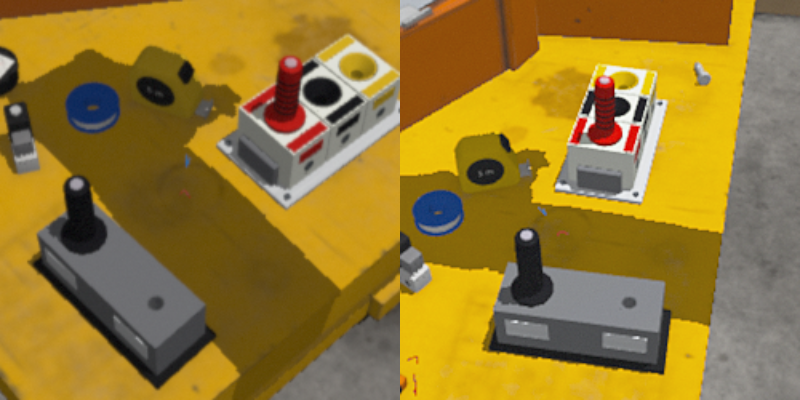

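The red probe is upright and seated in the red terminal (crop pixels (288,95) and (605,110)). The black probe is still in the rest, and the arm is clear.

```bash
python3 -c "
from workcell import bot
print(bot.job_done())"
```

```text
the job is handed in; nothing more can be done
None
```

The red probe is plugged into the red terminal and stands upright there on its own. I handed the job in at about 10.6 s.

- **Seating:** I held the probe while pushing it down. It stopped at TCP z 0.0846 m, where 0.0847 m was expected for the disc flat on the top. The wrist force at that point was 20 N.
- **Side force:** About 7 N of sideways force showed during the final push. I eased the push before letting go, and the probe stayed upright.
- **Final pictures:** After I opened the gripper and backed straight up, the scene and side views showed the disc flat on the red terminal. They also showed the black probe still in the rest and nothing else visibly moved. The wrist force was near zero.
- **Disagreement:** The fixed cameras' stereo heights came out about 6 mm low, and their positions differed from each other by 2–3 mm. I therefore worked from the wrist camera and from comparing points within the same image. Those agreed to about 1 mm.

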